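Stow the roller handle upright in the tool caddy

TASK

Push the caddy's partly open lid back past upright so that it stays open. Then pick up the aluminium roller handle by its crosswise hub, let it swing in a loosened grip until it hangs straight down and still, grip it again and lower it, still held, rubber end first, into the front middle pocket of the caddy; only let go once its foot is down near the pocket's floor. Leave the tin and the cup where they are, and finish with the lid open and the handle standing in that pocket.

Things in the scene. Friction and masses are not known exactly. Their poses are not given: they have to be found in the camera images.
- caddy: Yellow plastic tool caddy, fixed to the shelf: open-topped box 140 (x) x 170 (y) x 110 mm high, walls and dividers 4 mm. Origin: centre of its underside; z up, its front (-x) faces roughly the robot. One divider across x and two across y make six pockets, each about 64 x 51 mm and open to the rim at 110 mm.
- pocket (a point): Centre of the floor of the front middle pocket (4 mm above the shelf); axes as the caddy's (64 mm along x, 51 mm along y).
- lid (a joint): Angle of the caddy's yellow lid, rad: 0 closed, 1.57 upright, 1.95 its stop leaning back. The lid is a flat plate 6 mm thick, 140 mm from hinge to free edge and 170 mm wide, with a small black knob near the free edge on its upper (outer) face. Its hinge has some friction (about 2 N at the free edge moves it), so it stays where it is left; it starts about two thirds open (0.95 to 1.25).
- lid_hinge (a point): Middle of the lid's hinge line, on the far (+x) rim of the caddy, about 110 mm above the shelf; the line runs along the caddy's y axis.
- slat: Fixed pallet-wood board 170 (x) x 110 (y) x 22 mm high on which the roller handle lies. Origin: centre of its underside.
- handle: Aluminium roller handle, 0.38 kg (most of it in the grip), straight along its own x axis (foot to hub), lying on the slat: rubber grip 26 mm diameter, 85 mm long at -x; bar 12 mm diameter; crosswise hub at +x, overhanging the slat. Origin: under mid-length, 13 mm below the centre line. Pinched at about 100 N on the hub ends it stays about level; eased, it pivots; at 10 N it hangs near straight.
- hub (a point): Centre of the hub, an aluminium cylinder 15 mm diameter along the handle's y axis with 10 mm diameter flat bosses on both ends, 30 mm over the bosses; 170 mm from the foot. Handle's axes. Pinch the bosses from above, jaws closing along the handle's y axis.
- foot (a point): Centre of the end face of the rubber grip, on the handle's centre line; handle's axes.
- tin: Sealed steel tin, 84 mm diameter, 110 mm high; to be left alone. Origin: centre of underside.
- cup: White ceramic cup, 80 mm diameter, 90 mm high; to be left alone. Origin: centre of underside.
Mind the look-alikes: they are no part of the job. Leave any pink or yellow look-alike of the handle alone.

How it is judged (in metres and radians):
On the way, in this order (a step that is already met when the one before it is completed fails the run):
1. the lid is pushed back past upright (value of joint lid above 1.6 rad), for 0.2 s.
2. the handle, held at its hub, hangs straight down and still, its foot clear of the shelf (angle between handle's own x axis and vertical below 0.3 rad and distance between the grasp point and hub below 0.035 m and contact force between the fingers and handle above 1 N and height (world z) of foot above 0.03 m and angular speed of handle below 0.5 rad/s), for 0.2 s.
3. the handle, still held, has its foot down in the front middle pocket, within 40 mm of its floor (z of foot in the frame of pocket below 0.04 m and horizontal distance between foot and pocket below 0.045 m and angle between handle's own x axis and vertical below 0.4 rad and contact force between the fingers and handle above 1 N), for 0.1 s.
At the end, for the whole second after the job is handed in: The lid is open past 1.6 rad; the handle stands released and at rest (under 0.1 m/s and 1 rad/s) in the front middle pocket, foot within 25 mm of its floor and 45 mm of its centre, leaning less than 0.55 rad from upright, hub uppermost (value of joint lid above 1.6 rad and z of foot in the frame of pocket below 0.025 m and horizontal distance between foot and pocket below 0.045 m and angle between handle's own x axis and vertical below 0.55 rad and contact force between the fingers and handle below 0.1 N and linear speed of handle below 0.1 m/s and angular speed of handle below 1 rad/s); the robot touches nothing.
It fails at once if the tin or the cup is moved by more than 40 mm (distance of any of tin, cup from where it was at the start of the episode above 0.04 m).
It also fails if it takes over 69 s, if anything falls off the work surface, if the arm or the gripper's body presses on something with over 40 N, if the wrist force passes 120 N, or if a joint passes its speed limit or range.

ROBOT

A 7-joint arm with a two-finger parallel gripper is mounted at the origin on the work surface. World frame = base frame: x ahead of the robot, y to its left, z up, the work surface at z = 0. Lengths are in m, angles in degrees, forces in N, time in s.
With the tool pointing down it reaches from about 0.425 to 0.875 m from the base axis. Payload 4.7 kg.
Tool frame: the origin (TCP) lies at the very end of the fingers, on their centre line; the grasp point (between the pads) lies 19 mm behind it; z points along the fingers, y is the line along which they close (so a half turn about z gives the same grasp; the last joint's range is limited). The gripper opens to 87 mm and grips with 3 to 60 N. Pads are 19 mm wide; open, the fingers measure 117 mm over their backs; the gripper's body (75 mm by 190 mm) begins 51 mm behind the grasp point.
Start: joints at [76.839, 18.392, -4.016, 83.108, 1.295, 78.541, -3.26], TCP at [0.157, -0.631, 0.223] pointing down, gripper open.
Joint ranges: [-163.93, 163.93], [-17.29, 119.83], [-79.2, 71.16], [3.27, 140.29], [-89.18, 269.18], [5.43, 117.66], [-154.24, 154.24]. Speed limits (degrees/s): [147.25, 147.25, 180, 180, 180, 180, 180].

INTERFACE

Orientations are given as [roll, pitch, yaw] about the fixed x, y, z axes, in that order (R = Rz(yaw) Ry(pitch) Rx(roll)).
In Python, from cell import telemetry, cams, env gives the robot as it stands.
- The arm moves only by the tool arm_command, never from a script. Its argument "series" is text: rows parted by semicolons, each of 5 numbers parted by spaces: the shift along the tool's x, y, z in mm, then the turn about the tool's z in rad, then the closure in counts, from 0 (fully open) to 255 (shut). A call has 1 to 20 rows; each row shifts and turns the commanded pose from where the row before left it, along the tool's axes as they then stand; what a row does not reach is not made up. A row lasts 1/12 s, in which the tool goes at most 41.7 mm and 7.16 degrees, less where a joint would pass 70% of its speed; a pose out of reach is approached as far as the arm can. A call is refused whole if a number of a shift passes 41.7 or a number of a turn 0.125, either way. A call with a gripper value outside its range is refused whole. The fingers move at their own pace and stop on an object; "squeeze" is the grip in N (left out, the last holds). Time passes only in rows, so rows that do not move let the fingers close. It gives the time, the measured TCP pose, the force, the opening and the grip force at its end, in the units of the state.
- telemetry.get_obs(): the state, without advancing time (a new reading comes with each control period).
- cams.read_camera(name): name is "scene" or "side" or "wrist"; returns the picture (400x640x3 uint8, blue, green, red); there is no depth.
- cams.calibration(name): a dict with "K" (3x3 intrinsics, pixels), "origin" and "rotation" of the camera in the world; the wrist camera has in their place "hand_eye" (4x4, takes a point from camera to tool coordinates, whose origin is the TCP and whose axes are the flange's). Camera axes: x right, y down, z forward; pixel columns grow to the right and rows downward; lengths in m; the calibration is good to about 2 mm. A picture is of the moment at which its call begins: read the wrist's pose just before it. calibration takes no time and is no camera call.
- env.sign_off(): hands the job in; it is judged then, once.
The state is a dict: "time_s": time; "qpos": joint angles; "joint_velocities": joint speeds; "effort": joint torques, N m; "tool_pos": TCP position; "tool_rot": TCP orientation; "force": force on the tool from outside, world axes, zero at the start; "wrist_torque": the same for the moment, N m; "grip_width": finger opening in m; "grasp_force": force on a finger pad.
Only numpy, scipy, OpenCV 4.12 (cv2) and the standard library are available. Lean on these libraries where they do the work, as an engineer would, in place of code of your own. Each camera call takes 0.05 s, during which the arm holds its last target. There are 200 camera calls.

## Working session

There is one attempt and no reset: what is moved stays moved. The work goes in short steps, Python scripts to look and compute and a tool call to move; the robot and the scene stay as the last step left them, time stands still between calls to the robot, and variables do not carry over. Pictures are saved under pics/ and viewed, at most 10 in all, crops included, and the job is handed in when it is done.

Besides the shell and the picture viewer there is one more tool, called after "Call:" as a command line: name --argument value ..., lists and objects as JSON in quotes. arm_command: Moves the arm, as the interface text tells. Its arguments: {"type":"object","properties":{"series":{"type":"string"},"squeeze":{"type":"number"}},"required":["series"]}

```bash
mkdir -p pics
python3 - <<'E'
from cell import telemetry,cams
import cv2,numpy as np
np.set_printoptions(precision=4,suppress=True)
o=telemetry.get_obs()
print(o)
for n in("scene","side","wrist"):
    im=cams.read_camera(n); cv2.imwrite(f"pics/{n}0.png",im)
    print(n,cams.calibration(n))
a=np.vstack([cv2.imread(f"pics/{n}0.png") for n in("scene","side")])
E
```

```text
{'time_s': 0.0, 'qpos': array([76.8374, 18.4401, -4.0161, 83.1735,  1.2946, 78.5401, -3.2593]), 'joint_velocities': array([-0.0136,  0.0056,  0.0054, -0.0938, -0.0501, -0.1569,  0.0468]), 'effort': array([  0.0013, -49.1288,  -0.4032, -31.2533,  -0.0641,   0.0437,
         0.0002]), 'tool_pos': array([ 0.1568, -0.6303,  0.2215]), 'tool_rot': array([-179.8915,    0.0051,   13.9734]), 'force': array([ 0.4881, -0.6303,  0.144 ]), 'wrist_torque': array([ 0.0318, -0.0312, -0.0206]), 'grasp_force': 0.0, 'grip_width': 0.08688137832249607}
scene {'K': array([[420.8098,   0.    , 322.3422],
       [  0.    , 420.8098, 200.5979],
       [  0.    ,   0.    ,   1.    ]]), 'origin': array([0.2524, 0.8742, 0.8453]), 'rotation': array([-128.8312,   -0.1682, -164.4422])}
side {'K': array([[363.9294,   0.    , 322.2576],
       [  0.    , 363.9294, 196.2584],
       [  0.    ,   0.    ,   1.    ]]), 'origin': array([0.0417, 0.5782, 0.815 ]), 'rotation': array([-135.3388,    0.4106, -141.6326])}
wrist {'K': array([[276.8461,   0.    , 324.309 ],
       [  0.    , 276.8461, 201.4622],
       [  0.    ,   0.    ,   1.    ]]), 'hand_eye': array([[ 0.001 , -0.9538, -0.3006,  0.0831],
       [ 1.    ,  0.0005,  0.0017, -0.0006],
       [-0.0015, -0.3006,  0.9538, -0.1618],
       [ 0.    ,  0.    ,  0.    ,  1.    ]])}
```

View pics/scene0.png

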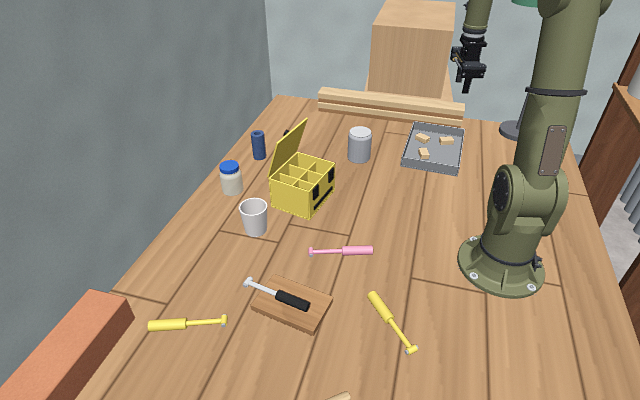

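View pics/side0.png

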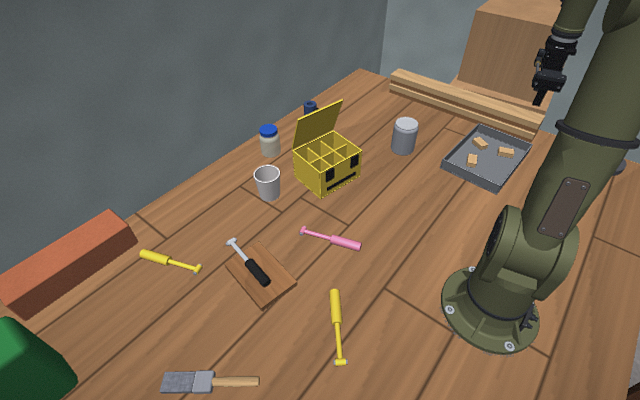

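The scene view shows the caddy at about (303,185), the tin at (360,145), the cup at (254,217), and the handle with its hub at (248,283) and its foot near (308,302). In the side view the hub is at (233,241) and the grip near (257,273). I'll zoom in on both.

```bash
cat > h.py <<'E'
import numpy as np,cv2
from scipy.spatial.transform import Rotation as Ro
from cell import telemetry,cams,env
np.set_printoptions(precision=4,suppress=True)
def cam(n):
    c=cams.calibration(n)
    if n!="wrist": return c["K"],Ro.from_euler("xyz",c["rotation"],degrees=True).as_matrix(),np.array(c["origin"])
    o=telemetry.get_obs(); R=Ro.from_euler("xyz",o["tool_rot"],degrees=True).as_matrix(); H=c["hand_eye"]
    return c["K"],R@H[:3,:3],R@H[:3,3]+o["tool_pos"]
def ray(c,p): 
    K,R,t=c; d=R@np.linalg.solve(K,[*p,1.]); return t,d/np.linalg.norm(d)
def plane(c,p,z): 
    t,d=ray(c,p); return t+d*(z-t[2])/d[2]
def tri(c1,p1,c2,p2):
    t1,d1=ray(c1,p1);t2,d2=ray(c2,p2)
    s=np.linalg.lstsq(np.c_[d1,-d2],t2-t1,rcond=None)[0]
    a,b=t1+s[0]*d1,t2+s[1]*d2; return (a+b)/2,np.linalg.norm(a-b)
def proj(c,P):
    K,R,t=c; q=K@(R.T@(np.asarray(P)-t)); return q[:2]/q[2]
E
python3 - <<'E'
import cv2,numpy as np
s=cv2.imread("pics/scene0.png");d=cv2.imread("pics/side0.png")
f=lambda im,x,y:cv2.resize(im[y:y+75,x:x+100],None,fx=4,fy=4,interpolation=cv2.INTER_CUBIC)
g=lambda im,x,y:cv2.resize(im[y:y+100,x:x+133],(400,300),interpolation=cv2.INTER_CUBIC)
cv2.imwrite("pics/z.png",np.vstack([np.hstack([g(s,240,117),f(s,235,263)]),np.hstack([g(d,265,98),f(d,210,225)])]))
E
```

```text
(no output)
```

View pics/z.png

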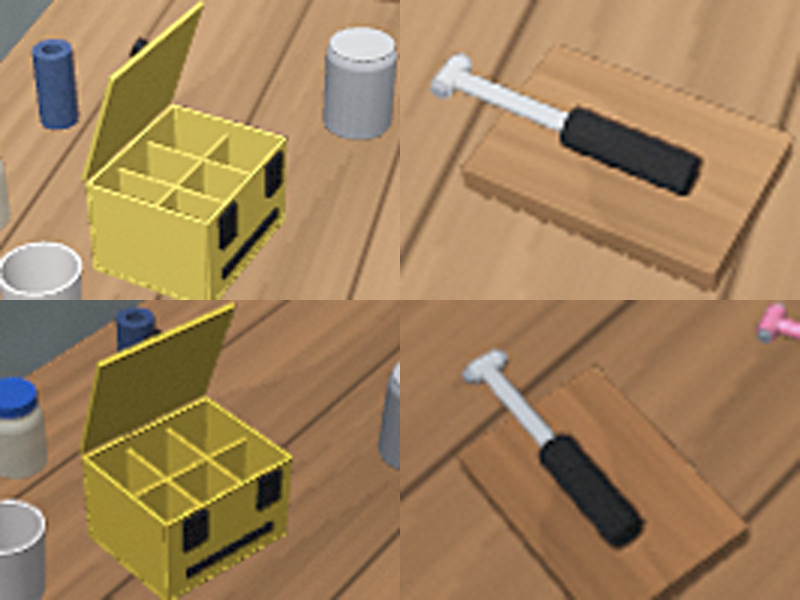

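The crops show the rim corners, the lid's free edge, both hub bosses and the grip's end clearly. I'll triangulate these.

Run:
```python
from h import *
s,d=cam("scene"),cam("side")
k=133/400
C=lambda p:np.array(p)*k+[240,117]; D=lambda p:np.array(p)*k+[265,98]
E=lambda p:np.array(p)/4+[235,263]; F=lambda p:np.array(p)/4+[210,225]
for n,a,b in [("front+y",(210,222),(168,222)),("front-y",(286,137),(292,158)),("back+y",(90,183),(85,158)),("back-y",(174,106),(208,100)),
  ("lid+y",(113,78),(100,66)),("lid-y",(201,5),(233,5))]:
    P,e=tri(s,C(a),d,D(b)); print(n,P,e,plane(s,C(a),.11),plane(d,D(b),.11))
for n,a,b in [("hub",(53,76),(86,65)),("foot",(290,178),(225,232)),("bossA",(42,90),(70,73)),("bossB",(64,62),(102,55)),("gripstart",(170,125),(155,145))]:
    P,e=tri(s,E(a),d,F(b)); print(n,P,e,plane(s,E(a),.035),plane(d,F(b),.035))
for n,a in [("tin",(362,45)),("cup",(40,272))]: print(n,plane(s,C(a),.11 if n=="tin" else .09))
```

```text
front+y [ 0.5419 -0.0392  0.1112] 0.00143269050587838 [ 0.5418 -0.0397  0.11  ] [ 0.5435 -0.041   0.11  ]
front-y [ 0.5076 -0.2023  0.1074] 0.002939174144620627 [ 0.5078 -0.2007  0.11  ] [ 0.5045 -0.1976  0.11  ]
back+y [ 0.6742 -0.067   0.1101] 0.0014551366607788035 [ 0.6749 -0.0682  0.11  ] [ 0.6734 -0.0663  0.11  ]
back-y [ 0.6424 -0.2363  0.1021] 0.0019810634905496074 [ 0.6391 -0.2261  0.11  ] [ 0.6346 -0.226   0.11  ]
lid+y [ 0.6388 -0.0607  0.2398] 0.001787014561345172 [ 0.7227 -0.2628  0.11  ] [ 0.7721 -0.2034  0.11  ]
lid-y [ 0.6063 -0.227   0.2361] 0.0012885492043529238 [ 0.6789 -0.4535  0.11  ] [ 0.7303 -0.4036  0.11  ]
hub [0.6119 0.2609 0.0332] 0.0016866117447166301 [0.6103 0.2631 0.035 ] [0.6114 0.261  0.035 ]
foot [0.4476 0.2949 0.0336] 0.0014433289463329864 [0.4467 0.2966 0.035 ] [0.4475 0.2949 0.035 ]
bossA [0.6143 0.2727 0.0336] 0.0029078096115030586 [0.6124 0.2751 0.035 ] [0.6148 0.2722 0.035 ]
bossB [0.6099 0.2484 0.0329] 0.0017598609725394624 [0.6082 0.2508 0.035 ] [0.6093 0.2486 0.035 ]
gripstart [0.529  0.2764 0.032 ] 0.0011738239150887943 [0.5275 0.2792 0.035 ] [0.5277 0.2771 0.035 ]
tin [ 0.47   -0.4112  0.11  ]
cup [0.68   0.0518 0.09  ]
```

Call:
arm_command --series "0 0 0 0.113 255;0 0 0 0.113 255;0 0 0 0.113 255;0 0 0 0.113 255;8 -16 0 0 255;16 -32 1 0 255;16 -32 1 0 255;16 -32 1 0 255;16 -32 1 0 255;16 -32 1 0 255;16 -32 1 0 255;16 -32 1 0 255;16 -32 1 0 255;16 -32 1 0 255;16 -32 1 0 255;16 -32 1 0 255;16 -32 1 0 255;16 -32 1 0 255;16 -32 1 0 255;16 -32 1 0 255"

```text
time_s: 1.82
tool_pos: [0.5027, -0.1953, 0.2074]
tool_rot: [180.0, 0.0, -11.9]
force: [0.1, -0.9, -0.1]
grip_width: 0.0007
grasp_force: 0.0
```

Call:
arm_command --series "14 -26 2 0 255;14 -26 2 0 255;14 -26 1 0 255;10 0 0 0 255;10 0 0 0 255;10 0 0 0 255;10 0 0 0 255;10 0 0 0 255;10 0 0 0 255;10 0 0 0 255;10 0 0 0 255;10 0 0 0 255;10 0 0 0 255;0 0 0 0 255"

```text
time_s: 2.98
tool_pos: [0.6576, -0.1526, 0.2017]
tool_rot: [180.0, 0.0, -12.1]
force: [-1.9, -0.0, -0.5]
grip_width: 0.0003
grasp_force: 0.0
```

Run:
```python
from h import *
o=telemetry.get_obs(); P=o["tool_pos"]-np.array([.590,-.1335,0])
print(o["tool_pos"],P[0]*.978-P[1]*.208,P[0]*.208+P[1]*.978)
a=cams.read_camera("scene");b=cams.read_camera("side")
cv2.imwrite("pics/p1.png",np.hstack([cv2.resize(i[60:240,220:400],(400,400)) for i in(a,b)]))
```

```text
[ 0.6576 -0.1526  0.2017] 0.0701293134973876 -0.004640328674264293
```

View pics/p1.png

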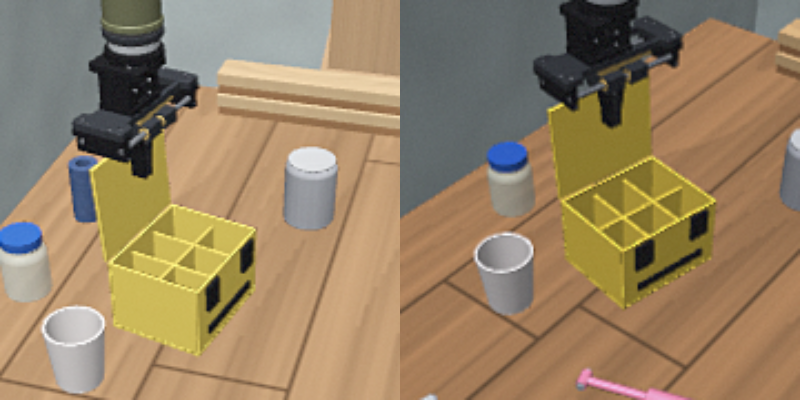

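The lid follows the fingers and is now about upright. I'll push on, then back off.

Call:
arm_command --series "8 0 0 0 255;8 0 0 0 255;6 0 0 0 255;0 0 0 0 255;0 0 0 0 255"

```text
time_s: 3.5
tool_pos: [0.6794, -0.1544, 0.2025]
tool_rot: [-180.0, -0.1, -11.9]
force: [0.0, 0.8, 0.6]
grip_width: 0.0004
grasp_force: 0.0
```

Call:
arm_command --series "-20 0 0 0 255;-20 0 0 0 255;-20 0 0 0 200;-8 -33 0 0 0;-8 -33 0 0 0;-8 -33 0 0 0;-8 -33 0 0 0;-8 -33 0 0 0;-8 -33 0 0 0;-8 -33 0 0 0;-8 -33 0 0 0;-8 -33 0 0 0;-8 -33 0 0 0;-7 -33 0 0 0;-7 -31 0 0 0;0 0 0 0 0;0 0 0 0 0;0 0 0 0 0"

```text
time_s: 5.0
tool_pos: [0.6098, 0.2626, 0.2027]
tool_rot: [180.0, -0.1, -11.9]
force: [0.9, -0.3, 0.5]
grip_width: 0.0863
grasp_force: 0.0
```

Run:
```python
from h import *
w=cams.calibration("wrist"); o=telemetry.get_obs(); c=cam("wrist"); print(o["tool_pos"],o["tool_rot"],o["grip_width"])
a=cams.read_camera("wrist"); cv2.imwrite("pics/w1.png",a)
print("pred hub",proj(c,[.6115,.261,.035]),"foot",proj(c,[.447,.295,.035]))
b=cams.read_camera("scene");d=cams.read_camera("side"); cv2.imwrite("pics/sc2.png",b); cv2.imwrite("pics/sd2.png",d)
f=lambda i,x,y:cv2.resize(i[y:y+75,x:x+100],(400,300),interpolation=cv2.INTER_CUBIC)
g=lambda i,x,y:cv2.resize(i[y:y+100,x:x+133],(400,300),interpolation=cv2.INTER_CUBIC)
cv2.imwrite("pics/c2.png",np.vstack([np.hstack([g(b,240,117),g(d,265,98)]),cv2.resize(a,(800,500))[:300]]))
cv2.imwrite("pics/c3.png",np.vstack([np.hstack([g(b,240,117),g(d,265,98)]),np.hstack([np.zeros((300,160,3),np.uint8),cv2.resize(a,(480,300)),np.zeros((300,160,3),np.uint8)])]))
```

```text
[0.6098 0.2626 0.2027] [179.9771  -0.0612 -11.922 ] 0.08625568915019621
pred hub [325.2712 183.7967] foot [325.5335 300.2137]
```

View pics/c3.png

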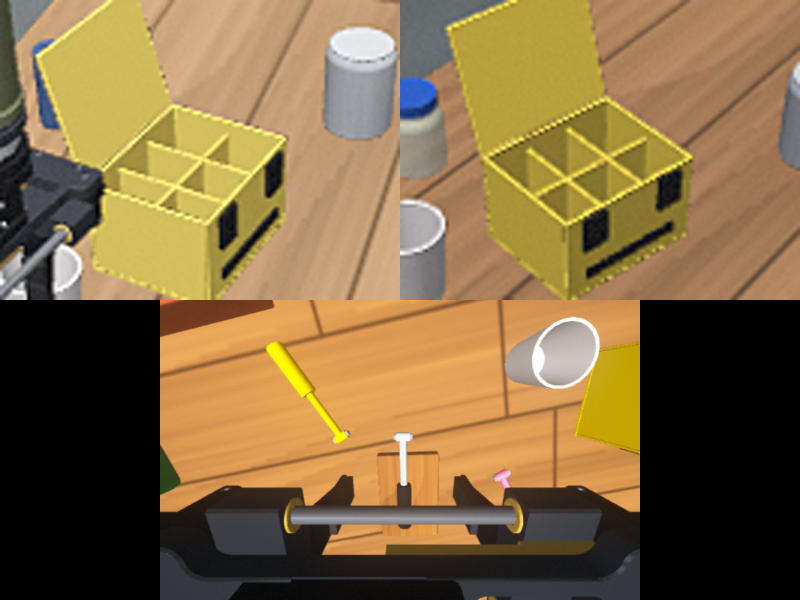

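View pics/w1.png

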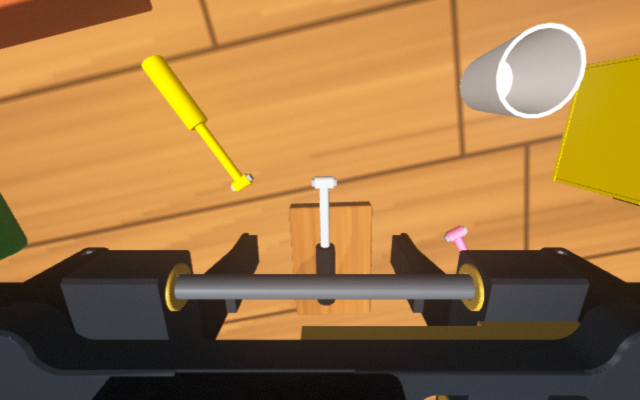

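The lid leans well back. The hub is at (324,183) in the wrist view, within 2 px of the prediction, and the bar lies along the image column, so yaw matches. Descending to grip.

Call:
arm_command --series "2 0 33 0 0;0 0 33 0 0;0 0 33 0 0;0 0 33 0 0;0 0 33 0 0;0 0 12 0 0;0 0 8 0 0;0 0 0 0 0;0 0 0 0 0;0 0 0 0 120;0 0 0 0 255;0 0 0 0 255;0 0 0 0 255;0 0 0 0 255;0 0 0 0 255;0 0 0 0 255;0 0 0 0 255;0 0 0 0 255" --squeeze 60

```text
time_s: 6.65
tool_pos: [0.6113, 0.2625, 0.0174]
tool_rot: [180.0, 0.0, -11.9]
force: [0.1, -0.9, -0.6]
grip_width: 0.0352
grasp_force: 0.0
```

Call:
arm_command --series "0 0 0 0 255;0 0 0 0 255;0 0 0 0 255;0 0 0 0 255;0 0 0 0 255;0 0 0 0 255"

```text
time_s: 7.15
tool_pos: [0.6113, 0.2626, 0.0175]
tool_rot: [180.0, 0.0, -11.9]
force: [-0.3, -0.6, 0.0]
grip_width: 0.0287
grasp_force: 60.0
```

Call:
arm_command --series "0 0 -4 0 255;0 0 -8 0 255;0 0 -12 0 255;0 0 -14 0 255;0 0 -14 0 255;0 0 -14 0 255;0 0 -14 0 255;0 0 -14 0 255;0 0 -14 0 255;0 0 -14 0 255;0 0 -14 0 255;0 0 -14 0 255;0 0 -14 0 255;0 0 -14 0 255;0 0 -14 0 255;0 0 -14 0 255;0 0 -14 0 255;0 0 -12 0 255;0 0 -8 0 255;0 0 -4 0 255"

```text
time_s: 8.82
tool_pos: [0.6116, 0.263, 0.2633]
tool_rot: [-179.9, -0.1, -11.9]
force: [1.1, 0.5, -4.3]
grip_width: 0.0283
grasp_force: 60.0
```

Run:
```python
from h import *
b=cams.read_camera("scene");d=cams.read_camera("side")
o=telemetry.get_obs(); print(o["tool_pos"],o["force"],o["grasp_force"],o["grip_width"])
g=o["tool_pos"]+[0,0,.019]
for n,i in(("scene",b),("side",d)): print(n,proj(cam(n),g),proj(cam(n),g-[0,0,.17]))
cv2.imwrite("pics/l1.png",np.hstack([b[100:400,100:500],d[100:400,100:500]]))
```

```text
[0.6115 0.2628 0.2622] [-0.0375 -0.3983 -4.6875] 59.99965701252222 0.028225649651233486
scene [235.2161 204.97  ] [244.3498 260.5759]
side [210.2589 173.1411] [225.3912 223.2178]
```

View pics/l1.png

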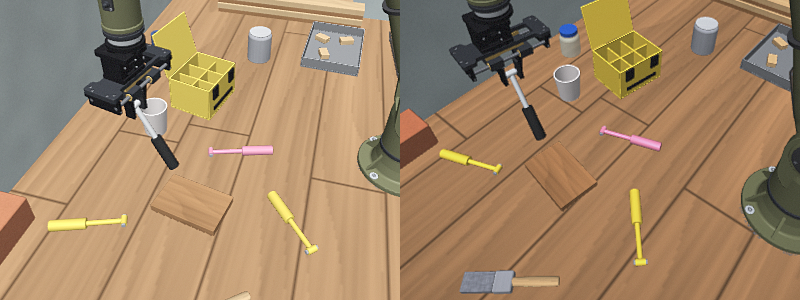

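The handle is held at its hub and droops partway, with its grip toward the robot. Easing the grip in stages.

Call:
arm_command --series "0 0 0 0 255;0 0 0 0 255;0 0 0 0 255;0 0 0 0 255;0 0 0 0 255;0 0 0 0 255;0 0 0 0 255;0 0 0 0 255" --squeeze 25

```text
time_s: 9.58
tool_pos: [0.6112, 0.2627, 0.2614]
tool_rot: [180.0, 0.0, -11.9]
force: [0.1, 0.5, -3.3]
grip_width: 0.0295
grasp_force: 25.0
```

Call:
arm_command --series "0 0 0 0 255;0 0 0 0 255;0 0 0 0 255;0 0 0 0 255;0 0 0 0 255;0 0 0 0 255;0 0 0 0 255;0 0 0 0 255;0 0 0 0 255;0 0 0 0 255;0 0 0 0 255;0 0 0 0 255" --squeeze 10

```text
time_s: 10.58
tool_pos: [0.6113, 0.2626, 0.2615]
tool_rot: [180.0, 0.0, -11.9]
force: [-0.1, -0.3, -3.9]
grip_width: 0.0295
grasp_force: 10.0
```

```bash
cat > hang.py <<'E'
from h import *
import sys
b=cams.read_camera("scene");d=cams.read_camera("side")
o=telemetry.get_obs(); print(o["time_s"],o["tool_pos"],o["force"],o["grasp_force"],o["grip_width"])
g=o["tool_pos"]+[0,0,.019]; res={}
for n,i in(("scene",b),("side",d)):
    c=cam(n); e=proj(c,g-[0,0,.125]); x,y=np.int32(e)
    m=np.zeros(i.shape[:2],np.uint8); y0,x0=max(y-45,0),max(x-55,0)
    m[y0:y+50,x0:x+55]=(i.max(2)<60)[y0:y+50,x0:x+55]
    k,l,s,ce=cv2.connectedComponentsWithStats(m)
    # grip: compact dark blob nearest to where it would hang
    j=min((q for q in range(1,k) if 60<s[q,4]<900),key=lambda q:np.hypot(*(ce[q]-e)),default=None)
    print(n,"expected grip",e,"found",None if j is None else (ce[j],s[j])); res[n]=None if j is None else ce[j]
if all(v is not None for v in res.values()):
    P,er=tri(cam("scene"),res["scene"],cam("side"),res["side"]); print("grip centre-hub",P-g,er,"tilt",np.arctan2(np.hypot(*(P-g)[:2]),-(P-g)[2]))
cv2.imwrite(sys.argv[1],np.hstack([b[100:400,100:500],d[100:400,100:500]]))
E
python3 hang.py pics/l2.png
```

```text
10.6833 [0.6114 0.2626 0.2615] [ 0.5771 -0.6599 -3.4313] 9.998811477853451 0.029633667908829098
scene expected grip [242.2837 247.2164] found (array([243.7133, 250.2028]), array([236, 234,  15,  32, 286], dtype=int32))
side expected grip [221.973  211.4569] found (array([222.9962, 213.8038]), array([215, 199,  16,  29, 260], dtype=int32))
grip centre-hub [-0.0027  0.0008 -0.1322] 0.00153133406979164 tilt 0.02112872473950604
```

It hangs straight with a tilt of about 0.02 rad. I'll grip again and raise.

Call:
arm_command --series "0 0 0 0 255;0 0 0 0 255;0 0 0 0 255;0 0 -5 0 255;0 0 -10 0 255;0 0 -12 0 255;0 0 -12 0 255;0 0 -10 0 255;0 0 -6 0 255;0 0 0 0 255" --squeeze 60

```text
time_s: 11.52
tool_pos: [0.612, 0.2632, 0.3192]
tool_rot: [-179.9, -0.2, -11.9]
force: [-0.2, 0.7, -4.1]
grip_width: 0.0281
grasp_force: 60.3
```

Call:
arm_command --series "0 6 0 0 255;1 12 0 0 255;2 22 0 0 255;2 27 0 0 255;2 27 0 0 255;2 27 0 0 255;2 27 0 0 255;2 27 0 0 255;2 27 0 0 255;2 27 0 0 255;2 27 0 0 255;2 27 0 0 255;2 27 0 0 255;2 27 0 0 255;2 25 0 0 255;1 18 0 0 255;0 10 0 0 255;0 2 0 0 255;0 0 0 0 255;0 0 0 0 255"

```text
time_s: 13.18
tool_pos: [0.5577, -0.125, 0.3164]
tool_rot: [-179.9, 0.0, -11.8]
force: [0.3, 0.3, -3.8]
grip_width: 0.0282
grasp_force: 60.4
```

```bash
python3 hang.py pics/l3.png
python3 - <<'E'
from h import *
w=cams.read_camera("wrist"); cv2.imwrite("pics/w3.png",w)
a=cv2.imread("pics/l3.png")[:230]
s=cv2.resize(a,(800,230)); cv2.imwrite("pics/c4.png",np.vstack([s,np.hstack([cv2.resize(w,(560,350)),np.zeros((350,240,3),np.uint8)])]))
E
```

```text
13.2833 [ 0.558  -0.1246  0.3166] [-0.1507 -0.5797 -4.1285] 60.435792887583375 0.028254140254147797
scene expected grip [312.4643 144.8732] found (array([313.1294, 147.2289]), array([309, 133,   9,  28, 201], dtype=int32))
side expected grip [334.7261 128.096 ] found (array([335.5245, 130.4853]), array([332, 117,   8,  27, 204], dtype=int32))
grip centre-hub [-0.0011 -0.0026 -0.1342] 4.7184834928860344e-05 tilt 0.021226766643182217
```

View pics/c4.png

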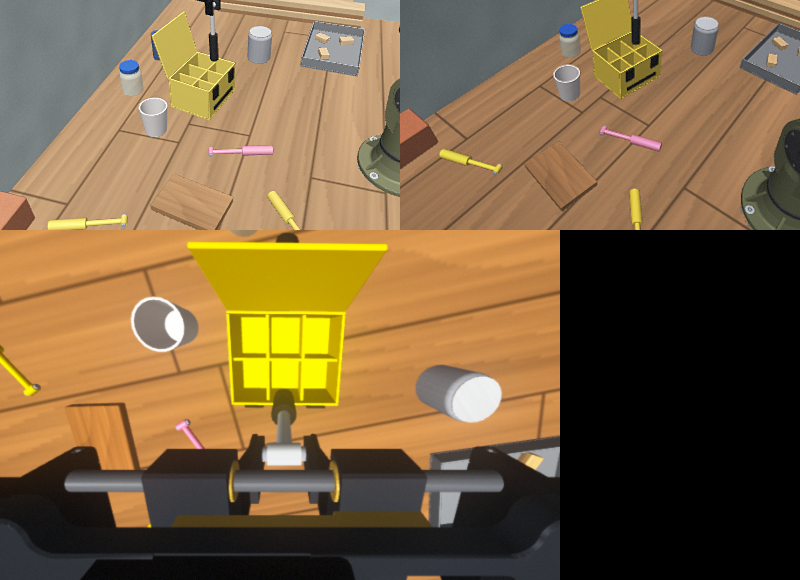

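The wrist view shows all six pockets with the handle hanging over the front row. I'll refine the pocket position from the rim corners at (235,403), (339,403), (228,312) and (345,312) in this picture.

Run:
```python
from h import *
c=cam("wrist"); f=lambda p:np.array([p[0]*640/560,(p[1]-230)*400/350])
C=np.array([plane(c,f(p),.11) for p in[(234,404),(340,404),(228,312),(345,312)]])
print(C)
fm,bm=(C[0]+C[1])/2,(C[2]+C[3])/2; x=(bm-fm)[:2]; y=((C[0]-C[1])+(C[2]-C[3]))[:2]
print(np.linalg.norm(x),np.linalg.norm(y)/2,np.degrees(np.arctan2(x[1],x[0])),np.degrees(np.arctan2(-y[0],y[1])))
m=C.mean(0)[:2]; u=x/np.linalg.norm(x); print("centre",m,"pocket",m-.034*u)
# divider crossing (middle of the two y-dividers at cross divider)
L,R=plane(c,f((269,359)),.11),plane(c,f((304,359)),.11); print("crossings",L,R,"pocket2",((L+R)/2)[:2]-.034*u)
```

```text
[[ 0.5455 -0.0414  0.11  ]
 [ 0.5113 -0.2063  0.11  ]
 [ 0.6792 -0.069   0.11  ]
 [ 0.6455 -0.2317  0.11  ]]
0.13658445517993972 0.16734084069747932 -11.175161231186184 -11.709755739773852
centre [ 0.5954 -0.1371] pocket [ 0.562  -0.1305]
crossings [ 0.6031 -0.1114  0.11  ] [ 0.5924 -0.1629  0.11  ] pocket2 [ 0.5644 -0.1306]
```

Call:
arm_command --series "3 0 6 0 255;0 0 10 0 255;0 0 10 0 255;0 0 10 0 255;0 0 10 0 255;0 0 10 0 255;0 0 10 0 255;0 0 10 0 255;0 0 10 0 255;0 0 10 0 255;0 0 10 0 255;0 0 10 0 255;0 0 10 0 255;0 0 6 0 255;0 0 4 0 255;0 0 0 0 255;0 0 0 0 255"

```text
time_s: 14.75
tool_pos: [0.5608, -0.1274, 0.1806]
tool_rot: [180.0, -0.0, -11.9]
force: [0.7, 0.3, -3.3]
grip_width: 0.0285
grasp_force: 60.4
```

Call:
arm_command --series "0 0 4 0 255;0 0 4 0 255;0 0 3 0 255;0 0 3 0 255;0 0 0 0 255;0 0 0 0 255;0 0 0 0 255"

```text
time_s: 15.33
tool_pos: [0.5608, -0.1274, 0.1666]
tool_rot: [180.0, -0.0, -11.9]
force: [-0.2, 0.7, -4.2]
grip_width: 0.0283
grasp_force: 60.4
```

Call:
arm_command --series "0 0 2 0 255;0 0 2 0 255;0 0 2 0 255;0 0 0 0 255;0 0 0 0 255"

```text
time_s: 15.75
tool_pos: [0.5605, -0.1274, 0.1603]
tool_rot: [180.0, 0.0, -11.9]
force: [0.0, 0.4, -2.8]
grip_width: 0.0279
grasp_force: 60.4
```

Call:
arm_command --series "0 0 2 0 255;0 0 1 0 255;0 0 0 0 255;0 0 0 0 255"

```text
time_s: 16.08
tool_pos: [0.5608, -0.1274, 0.1577]
tool_rot: [180.0, -0.0, -11.9]
force: [0.6, -0.4, -2.6]
grip_width: 0.0284
grasp_force: 60.5
```

Call:
arm_command --series "0 0 0 0 255;0 0 0 0 255;0 0 0 0 255;0 0 0 0 255;0 0 0 0 120;0 0 0 0 120;0 0 0 0 120;0 0 0 0 120;0 0 0 0 120;0 0 0 0 120;0 0 0 0 120;0 0 0 0 120" --squeeze 4

```text
time_s: 17.08
tool_pos: [0.5607, -0.1274, 0.1575]
tool_rot: [180.0, -0.0, -11.9]
force: [0.3, 1.0, -0.1]
grip_width: 0.046
grasp_force: 0.0
```

Run:
```python
from h import *
o=telemetry.get_obs();print(o["tool_pos"],o["force"],o["grip_width"],o["grasp_force"])
w=cams.read_camera("wrist");s=cams.read_camera("side")
cv2.imwrite("pics/r1.png",np.hstack([cv2.resize(w,(480,300)),cv2.resize(s[80:220,260:410],(320,300))]))
```

```text
[ 0.5607 -0.1274  0.1575] [ 0.2689  0.9563 -0.1288] 0.04595602987603953 0.0
```

View pics/r1.png

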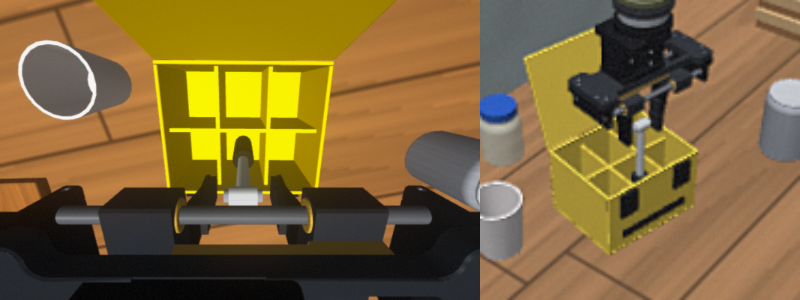

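The released handle stands upright in the front middle pocket, with the fingers clear on both sides. Opening a little more and retreating straight up.

Call:
arm_command --series "0 0 0 0 60;0 0 0 0 60;0 0 0 0 60;0 0 -4 0 60;0 0 -8 0 60;0 0 -12 0 60;0 0 -15 0 60;0 0 -15 0 60;0 0 -15 0 60;0 0 -15 0 60;0 0 -15 0 60;0 0 -15 0 60;0 0 -10 0 60;0 0 -4 0 60;0 0 0 0 60;0 0 0 0 60;0 0 0 0 60;0 0 0 0 60"

```text
time_s: 18.68
tool_pos: [0.5602, -0.1273, 0.2845]
tool_rot: [-180.0, 0.1, -11.9]
force: [0.5, -0.6, -0.0]
grip_width: 0.0665
grasp_force: 0.0
```

Run:
```python
from h import *
o=telemetry.get_obs();print(o["tool_pos"],o["force"],o["grip_width"])
w=cams.read_camera("scene");s=cams.read_camera("side")
cv2.imwrite("pics/r2.png",np.hstack([cv2.resize(i[80:240,220:400],(360,320)) for i in(w,s)]))
```

```text
[ 0.5602 -0.1273  0.2845] [ 0.4702 -0.5535 -0.0351] 0.0665270364430094
```

View pics/r2.png

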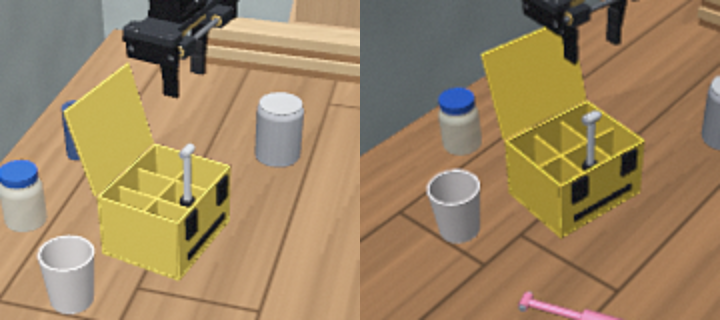

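The handle stands in the front middle pocket, the lid leans back open, and the gripper is clear of everything.

```bash
python3 -c "
from cell import env
print(env.sign_off())"
```

```text
the job is handed in; nothing more can be done
None
```

I handed the job in at about 19 s on the robot's clock; no verdict came back, but the last pictures showed the lid leaning back open, the handle standing released in the front middle pocket, and the tin and cup apparently where they started.

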